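# Present the crown-loaded firing tray at the edge of the cooling ledge

### The arm

A 6-joint arm with a two-finger parallel gripper is mounted at the origin on a cart in front of the work surface, level with it; the furniture and walls round the work are solid. World frame = base frame: x ahead of the robot, y to its left, z up, the work surface at z = 0. Lengths are in m, angles in rad, forces in N, time in s.
With the tool pointing down it reaches from about 0.3 to 0.775 m from the base axis. Payload 14.6 kg.
Tool frame: the origin (TCP) lies at the very end of the fingers, on their centre line; the grasp point (between the pads) lies 19 mm behind it; z points along the fingers, y is the line along which they close (so a half turn about z gives the same grasp; the last joint's range is limited). The gripper opens to 94 mm and grips with 3 to 60 N. Pads are 16 mm wide; open, the fingers measure 119 mm over their backs; the gripper's body (75 mm by 177 mm) begins 78 mm behind the grasp point.
Start: joints at [1.129, 0.3, 1.521, -0, 1.321, -0.067], TCP at [0.201, 0.512, 0.205] pointing down, gripper open.
Joint ranges: [-3.03, 3.03], [-0.79, 2.21], [0.23, 2.52], [-1.04, 4.18], [0, 3.07], [-2.55, 2.55]. Speed limits (rad/s): [2.22, 2.22, 2.57, 3.14, 3.14, 3.14].

### API

Orientations are given as [roll, pitch, yaw] about the fixed x, y, z axes, in that order (R = Rz(yaw) Ry(pitch) Rx(roll)).
In Python, from station import ctrl, cams gives the robot as it stands. The module is installed in compiled form; this text tells all that it offers.
- The arm moves only by the tool arm_command, never from a script. Its argument "plan" is a list that holds one entry, the list of rows, each a list of 7 numbers: the shift along the tool's x, y, z in a scale on which 1.0 is 60 cm, then the turn, a rotation vector about the tool's x, y, z in fractions of the full range, 1 being 180 degrees, then the closure, from -1 (fully open) to 1 (shut). A call has 1 to 12 rows; each row is the pose to reach, as a shift and turn from the pose commanded when the call began, along the tool's axes at that moment; what a row does not reach only later rows make up. A row lasts 1/10 s, in which the tool goes at most 50 mm and 8.59 degrees, less where a joint would pass 70% of its speed; a pose out of reach is approached as far as the arm can. Shift and turn numbers lie between -1 and 1, and a call with a number outside is refused. A call with a gripper value outside its range is refused whole. The fingers move at their own pace and stop on an object; "squeeze" is the grip in N (left out, the last holds). Time passes only in rows, so rows that repeat a pose let the fingers close. It gives the time, the measured TCP pose, the force, the opening and the grip force at its end, in the units of the state.
- ctrl.get_obs(): the state, without advancing time (a new reading comes with each control period).
- cams.camera(name): name is "scene" or "side" or "wrist"; returns (picture, depth): 420x560x3 uint8, blue, green, red; 420x560 float32, m along the optical axis (not along the pixel's ray), 0 where there is no reading.
- cams.camera_info(name): a dict with "fx", "fy", "cx", "cy" (pixels), "world_to_cam" (4x4, takes a point from world to camera coordinates). Camera axes: x right, y down, z forward; pixel columns grow to the right and rows downward; lengths in m; the calibration is good to about 2 mm. A picture is of the moment at which its call begins: read the wrist's pose just before it. camera_info takes no time and is no camera call; for the wrist camera it gives the pose at the moment of the call.
- ctrl.hand_in(): hands the job in; it is judged then, once.
The state is a dict: "time_s": time; "qpos": joint angles; "joint_vel": joint speeds; "tau": joint torques, N m; "ee_pos": TCP position; "eef_rot": TCP orientation; "force": force on the tool from outside, world axes, zero at the start; "moment": the same for the moment, N m; "grip_width": finger opening in m; "grip_force": force on a finger pad.
Only numpy, scipy, OpenCV 4.12 (cv2) and the standard library are available. Lean on these libraries where they do the work, as an engineer would, in place of code of your own. Each camera call takes 0.05 s, during which the arm holds its last target. There are 200 camera calls.

### The job

Two firing trays are cooling on the ledge beside the furnace. With your fingertips, turn the little swivel stop in front of the tray that carries the crowns down until it lies level, then push that tray along its lane, past the stop, until about a third of it overhangs the end of the ledge, so that tongs can take it by its edge. Do not lift the tray or touch the crowns; leave the empty tray, its stop and the things standing around as they are.

Things in the scene. Friction and masses are not known exactly. Their poses are not given: they have to be found in the camera images.
- ledge: Fixed low grey stand, 230 (x) x 191 (y) mm; pale deck, top 60 mm above the worktop. Origin under its centre, on the worktop; its -x end, with the swivel stops, is the open end and roughly faces the robot. Deck ends at x = -115 and +115 mm, no walls there. Three rails along x, 6 mm above the deck, make two lanes 86 mm wide, centred at y = +45.5 (left) and -45.5 mm (right). 
- ledge_edge (a point): Middle of the deck's upper edge at the open (-x) end of the ledge, 60 mm above the worktop; axes as the ledge.
- crown_tray: The tray with the crowns: a loose square honeycomb firing tray, 80 x 80 x 8 mm, about 0.12 kg, with five small tooth crowns on pins on its top, lying flat in one of the two lanes (which one varies). Origin at the centre of its underside, z up, its axes within a few degrees of the ledge's axes. It slides on the deck with ordinary friction.
- crowns: The five crowns on their pins, fixed to the crown tray: within 25 mm of the tray's centre, up to 26 mm above the tray's underside. Origin at the centre of the tray's upper face. Not to be touched.
- empty_tray: The same kind of loose tray, 80 x 80 x 8 mm, without crowns, in the other lane. Origin at the centre of its underside. Stays where it is.
- left_stop (a joint): Swivel stop of the left lane: steel blade 12 (y) x 6 (x) mm, reaching 42 mm from its screw, which lies along the ledge's x at x = -122, y = +45.5 mm, 42 mm above the worktop. Blade 4 mm off the end face. 0 = upright, 24 mm above the deck, blocking; + = tip to the ledge's -y (right), - = to +y; range +-1.62 rad; level (+-1.57) is fully down. Friction 0.03 N m, stays where left.
- right_stop (a joint): The same swivel stop for the right lane, its screw at ledge x = -122, y = -45.5 mm, 42 mm above the worktop; same size, same angle sense, same friction.
- left_stop_tip (a point): Tip of the left stop's blade, 42 mm from its screw.
- right_stop_tip (a point): Tip of the right stop's blade, 42 mm from its screw.
- tweezers: Loose steel tweezers, 147 mm long, lying on the worktop right of the ledge's open end; a bystander.
- paste_pot_a: Loose small lidded pot, 32 mm across, 21 mm high, right of the ledge; a bystander.
- paste_pot_b: Another such pot, 32 mm across, 21 mm high; a bystander.
- plaster_model: Loose plaster jaw model, 48 x 61 x 24 mm, on the worktop further right; a bystander.
Things that resemble listed ones, but are neither listed nor needed, are in the scene too. What is shaped like the crown_tray but turquoise or yellow is not meant.

How it is judged:
On the way:
1. the stop in front of the crown tray is turned down level, clear of the lane, while the tray is still wholly on the deck (x of crown_tray in the frame of ledge above -0.075 m and ((y of crown_tray in the frame of ledge above 0 m and (value of joint left_stop above 1.35 rad or value of joint left_stop below -1.35 rad)) or (y of crown_tray in the frame of ledge below 0 m and (value of joint right_stop above 1.35 rad or value of joint right_stop below -1.35 rad)))), for 0.1 s.
At the end, for the whole second after the job is handed in: Crown tray flat, still and in its lane (within 0.14 rad of the ledge), its front edge 17 to 36 mm beyond the open end of the deck; its stop turned down at least 1.35 rad either way; empty tray within 12 mm of its start, its stop upright within 0.35 rad (x of crown_tray in the frame of ledge between -0.111 and -0.092 m and angle between crown_tray's own z axis and vertical below 0.05 rad and angle between the x axis of crown_tray and the x axis of ledge, either way round below 0.14 rad and z of crown_tray in the frame of ledge between 0.056 and 0.064 m and linear speed of crown_tray below 0.01 m/s and distance of empty_tray from where it was at the start of the episode below 0.012 m and ((y of crown_tray in the frame of ledge above 0 m and (value of joint left_stop above 1.35 rad or value of joint left_stop below -1.35 rad) and value of joint right_stop between -0.35 and 0.35 rad) or (y of crown_tray in the frame of ledge below 0 m and (value of joint right_stop above 1.35 rad or value of joint right_stop below -1.35 rad) and value of joint left_stop between -0.35 and 0.35 rad))); the robot touches nothing.
It fails at once if the crown tray is lifted off the deck, tipped or dropped (z of crown_tray in the frame of ledge above 0.066 m or angle between crown_tray's own z axis and vertical above 0.15 rad).
It fails at once if the crowns are touched (contact force between any of the fingers, the arm and crowns above 0.3 N).
It fails at once if the empty tray is pushed or lifted (distance of empty_tray from where it was at the start of the episode above 0.012 m).
It fails at once if the stop of the empty tray is turned ((y of empty_tray in the frame of ledge above 0 m and (value of joint left_stop above 0.6 rad or value of joint left_stop below -0.6 rad)) or (y of empty_tray in the frame of ledge below 0 m and (value of joint right_stop above 0.6 rad or value of joint right_stop below -0.6 rad))).
It fails at once if a bystander is moved by more than 20 mm (distance of any of tweezers, paste_pot_a, paste_pot_b, plaster_model from where it was at the start of the episode above 0.02 m).
It also fails if it takes over 51 s, if anything falls off the work surface, if the arm or the gripper's body presses on something with over 40 N, if the wrist force passes 120 N, or if a joint passes its speed limit or range.

## Working session

There is one attempt and no reset: what is moved stays moved. The work goes in short steps, Python scripts to look and compute and a tool call to move; the robot and the scene stay as the last step left them, time stands still between calls to the robot, and variables do not carry over. Pictures are saved under pics/ and viewed, at most 10 in all, crops included, and the job is handed in when it is done.

Besides the shell and the picture viewer there is one more tool, called after ">>>" in YAML: its name, and indented under it one key for each argument. arm_command: Moves the arm, as the interface text tells. Its arguments: {"type":"object","properties":{"plan":{"type":"array"},"squeeze":{"type":"number"}},"required":["plan"]}

```bash
mkdir -p pics; cat > h.py <<'E'
import numpy as np, cv2
from station import ctrl, cams
def grab(n):
    p,d=cams.camera(n); i=cams.camera_info(n)
    np.savez(f'{n}.npz',p=p,d=d,W=i['world_to_cam'],k=[i['fx'],i['fy'],i['cx'],i['cy']]); return p
def world(n,pts):
    z=np.load(f'{n}.npz'); fx,fy,cx,cy=z['k']; out=[]
    for u,v in pts:
        d=z['d'][int(v),int(u)]; out.append((np.linalg.inv(z['W'])@[(u-cx)*d/fx,(v-cy)*d/fy,d,1])[:3])
    return np.array(out)
def cloud(n):
    z=np.load(f'{n}.npz'); fx,fy,cx,cy=z['k']; d=z['d']; v,u=np.indices(d.shape)
    P=np.stack([(u-cx)*d/fx,(v-cy)*d/fy,d,np.ones_like(d)],-1)@np.linalg.inv(z['W']).T
    return P[...,:3],z['p']
E
python3 - <<'E'
from h import *
a=grab('scene');b=grab('side');c=grab('wrist')
cv2.imwrite('pics/scene.png',a);cv2.imwrite('pics/side.png',b)
o=ctrl.get_obs();print(o['time_s'],o['ee_pos'],o['eef_rot'],o['grip_width'])
for n in('scene','side'):
    i=cams.camera_info(n);print(n,np.linalg.inv(i['world_to_cam'])[:3].round(3).tolist(),i['fx'])
E
```

```text
0.15 [0.2012591  0.51165048 0.20503458] [-3.14073356e+00 -4.80627200e-05  2.76682791e+00] 0.0938228657112001
scene [[0.652, -0.464, 0.599, -0.278], [-0.758, -0.411, 0.507, -0.459], [0.011, -0.785, -0.62, 0.907]] 408.7804975493388
side [[0.999, 0.036, -0.025, 0.549], [0.04, -0.494, 0.868, -0.91], [0.018, -0.869, -0.495, 0.724]] 518.9792932579556
```

View pics/scene.png

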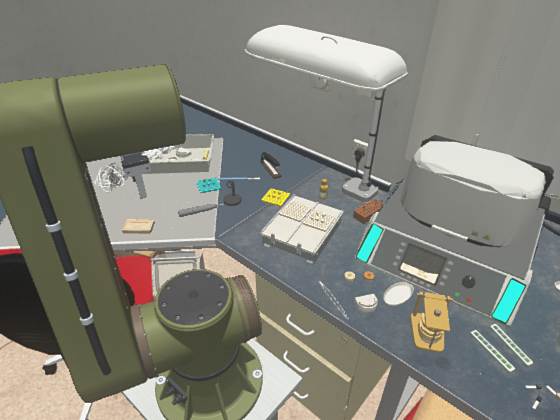

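View pics/side.png

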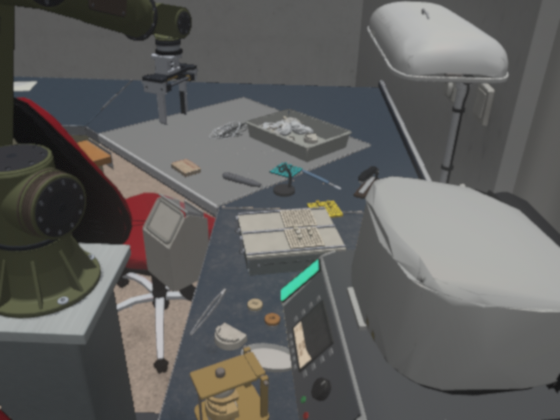

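The ledge is at about (303,226) in the scene view and (290,232) in the side view. The trays are too small to read there, so I'll enlarge both and fit the ledge from depth.

```bash
python3 - <<'E'
from h import *
a=np.load('scene.npz')['p'][185:270,250:360];b=np.load('side.npz')['p'][195:275,225:355]
A=cv2.resize(a,None,fx=6,fy=6,interpolation=2);B=cv2.resize(b,None,fx=6,fy=6,interpolation=2)
cv2.imwrite('pics/a.png',A);cv2.imwrite('pics/b.png',B)
for n,(v0,v1,u0,u1) in dict(scene=(185,270,250,360),side=(195,275,225,355)).items():
    P,_=cloud(n); Q=P[v0:v1,u0:u1].reshape(-1,3); m=(Q[:,2]>.052)&(Q[:,2]<.1); Q=Q[m]
    # restrict to main cluster
    c=np.median(Q,0); Q=Q[np.linalg.norm(Q[:,:2]-c[:2],axis=1)<.17]
    print(n,len(Q),np.histogram(Q[:,2],bins=np.arange(.05,.1,.004)))
    print(cv2.minAreaRect((Q[:,:2]*1000).astype(np.float32)))
E
```

```text
scene 2819 (array([  28,  203, 1242,  485,  616,  168,   20,   20,   32,    5,    0,
          0]), array([0.05 , 0.054, 0.058, 0.062, 0.066, 0.07 , 0.074, 0.078, 0.082,
       0.086, 0.09 , 0.094, 0.098]))
((542.9053344726562, 156.92828369140625), (246.14434814453125, 191.08306884765625), 12.402563095092773)
side 4383 (array([  66,  674, 1883,  767,  856,   22,   24,   47,   42,    2,    0,
          0]), array([0.05 , 0.054, 0.058, 0.062, 0.066, 0.07 , 0.074, 0.078, 0.082,
       0.086, 0.09 , 0.094, 0.098]))
((542.1405639648438, 154.6459503173828), (240.30540466308594, 195.87966918945312), 12.165416717529297)
```

View pics/a.png

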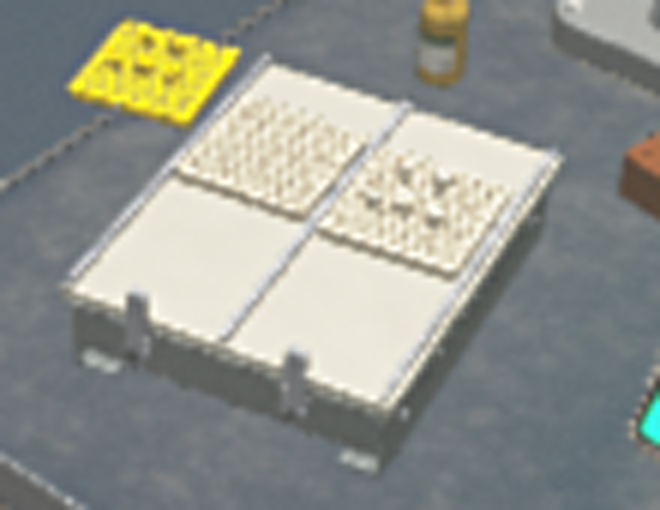

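View pics/b.png

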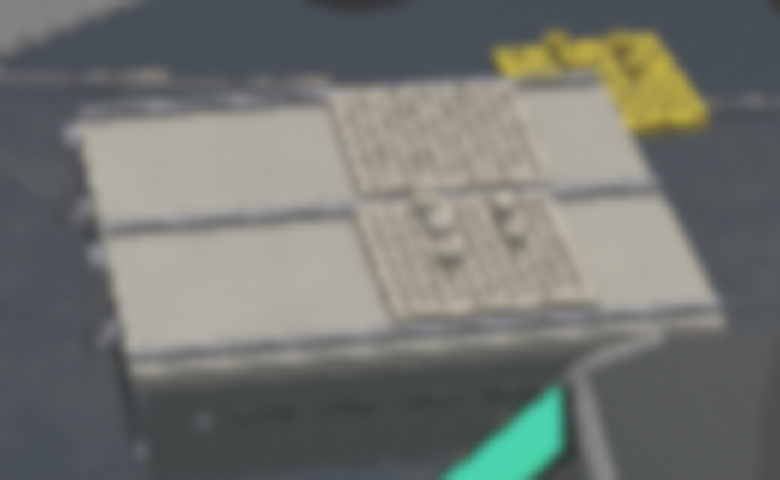

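The crowns stand on the right-lane tray: crown heads near (405,190) in scene crop a and (450,240) in side crop b. The right stop is at (295,375) in crop a, and both stops are upright. Next I'll fit the ledge and tray poses to corners I read in both views.

```bash
cat > fit.py <<'E'
from h import *
from scipy.optimize import least_squares
def proj(n,P):
    z=np.load(f'{n}.npz'); fx,fy,cx,cy=z['k']; q=np.c_[P,np.ones(len(P))]@z['W'].T
    return np.c_[fx*q[:,0]/q[:,2]+cx,fy*q[:,1]/q[:,2]+cy]
off=dict(scene=(250,185),side=(225,195))
def full(n,c): return (np.array(c,float)+.5)/6-.5+off[n]
def fit(obs,hx,hy,x0):
    L=np.array([[-hx,hy],[-hx,-hy],[hx,-hy],[hx,hy]])
    def r(p):
        c,s=np.cos(p[2]),np.sin(p[2]); X=np.c_[L@[[c,s],[-s,c]]+p[:2],np.full(4,p[3])]
        return np.concatenate([(proj(n,X)[i]-full(n,c)).ravel() for n,(i,c) in obs.items()])
    s=least_squares(r,x0,loss='soft_l1'); return s.x,s.fun.round(1)
E
python3 - <<'E'
from fit import *
L,f=fit(dict(scene=([0,1,2,3],[(68,285),(385,403),(560,155),(265,57)]),side=([0,1,2,3],[(78,112),(132,358),(722,308),(603,78)])),.115,.0955,[.54,.155,.21,.066]);print(L,f)
T,f=fit(dict(scene=([0,1],[(312,228),(450,272)]),side=([0,1,2,3],[(357,200),(398,318),(600,300),(550,190)])),.04,.04,[.57,.11,.21,.068]);print(T,f)
c,s=np.cos(L[2]),np.sin(L[2]);print('tray in ledge',(T[:2]-L[:2])@[[c,-s],[s,c]],T[2]-L[2])
M=[[c,s],[-s,c]]
for l in [(-.122,-.0455),(-.122,.0455)]: print(np.array(l)@M+L[:2])
# stop tips by two views: triangulate
def tri(a,b):
    A=[]
    for n,c in(('scene',a),('side',b)):
        z=np.load(n+'.npz');fx,fy,cx,cy=z['k'];u,v=full(n,[c])[0];W=z['W'];x,y=(u-cx)/fx,(v-cy)/fy
        A+=[W[0]-x*W[2],W[1]-y*W[2]]
    A=np.array(A);return np.linalg.lstsq(A[:,:3],-A[:,3],rcond=None)[0]
for t in(tri((297,350),(95,248)),tri((138,293),(70,130))):
    print('tip',t,(t[:2]-L[:2])@[[c,-s],[s,c]])
P=np.concatenate([cloud(n)[0].reshape(-1,3) for n in('scene','side')])
P=P[(P[:,2]>.09)&(P[:,2]<.8)&(P[:,0]>.2)&(P[:,0]<.95)&(P[:,1]>-.1)&(P[:,1]<.6)]
k=np.round(P[:,:2],1);
for q in np.unique(k,axis=0):
    m=(k==q).all(1); 
    if m.sum()>5: print(q,m.sum(),P[m,2].min().round(2),P[m,2].max().round(2))
E
```

```text
[0.5460594  0.159508   0.21148173 0.06212955] [-1.7 -0.5  0.4  0.4  0.5  0.3 -0.6  0.3 -0.2 -0.8 -0.2  0.7  1.   0.7
  0.1 -1.3]
[0.58223791 0.12397863 0.2181985  0.06460862] [ 0.2 -0.  -0.1  0.5  0.   0.9 -0.2 -0.5  0.2 -0.4  0.1 -0. ]
tray in ledge [ 0.02791456 -0.04233199] 0.006716767711616667
[0.4363283  0.08941281]
[0.41722659 0.17838542]
tip [0.43634202 0.08642555 0.08376708] [-0.12261364 -0.04842359]
tip [0.41700063 0.17499611 0.08288427] [-0.12293237  0.04223363]
[0.2 0.4] 771 0.3 0.54
[0.2 0.5] 1059 0.21 0.52
[0.2 0.6] 392 0.2 0.35
[0.3 0.5] 286 0.31 0.52
[0.3 0.6] 85 0.3 0.35
[ 0.6 -0.1] 1217 0.09 0.15
[ 0.6 -0. ] 108 0.09 0.15
[ 0.7 -0.1] 653 0.14 0.34
[ 0.7 -0. ] 90 0.12 0.15
[0.7 0.1] 561 0.46 0.51
[0.7 0.2] 837 0.46 0.51
[0.7 0.3] 714 0.46 0.51
[0.7 0.4] 635 0.46 0.52
[0.7 0.5] 518 0.46 0.51
[0.7 0.6] 102 0.46 0.5
[ 0.8 -0.1] 193 0.15 0.34
[ 0.8 -0. ] 105 0.13 0.15
[0.8 0.1] 3609 0.45 0.54
[0.8 0.2] 1265 0.5 0.54
[0.8 0.3] 1094 0.5 0.55
[0.8 0.4] 830 0.5 0.54
[0.8 0.5] 695 0.5 0.54
[0.8 0.6] 119 0.47 0.53
[ 0.9 -0.1] 418 0.28 0.32
[ 0.9 -0. ] 59 0.13 0.29
[0.9 0.1] 4424 0.09 0.54
[0.9 0.2] 503 0.09 0.54
[0.9 0.3] 305 0.52 0.54
[0.9 0.4] 677 0.32 0.54
[0.9 0.5] 220 0.33 0.54
[0.9 0.6] 10 0.53 0.53
```

The manual's scale: shifts go in shares of 60 cm and turns go in shares of 180 degrees. Converting my numbers, -354 mm / 600 = -0.59, -205 mm / 600 = -0.3417, -0.586 rad / 3.1416 = -0.1865.

>>> arm_command:
  plan:
    - [[-0.05,-0.0417,0,0,0,-0.0159,1],[-0.1083,-0.0883,0,0,0,-0.0318,1],[-0.1667,-0.1367,0,0,0,-0.0477,1],[-0.225,-0.1833,0,0,0,-0.07,1],[-0.2833,-0.2317,0,0,0,-0.0891,1],[-0.3417,-0.28,0,0,0,-0.1082,1],[-0.4,-0.3283,0,0,0,-0.1273,1],[-0.4583,-0.375,0,0,0,-0.1464,1],[-0.5167,-0.4233,0,0,0,-0.1687,1],[-0.5667,-0.4633,0,0,0,-0.1865,1],[-0.59,-0.4833,0,0,0,-0.1865,1],[-0.59,-0.4833,0,0,0,-0.1865,1]]

```text
time_s: 1.35
ee_pos: [0.4252, 0.1107, 0.2052]
eef_rot: [-3.141, -0.0, -2.933]
force: [0.3, 0.6, 0.2]
grip_width: 0.002
grip_force: 0.0
```

```bash
python3 - <<'E'
from h import *
o=ctrl.get_obs();print(o['time_s'],o['ee_pos'],o['eef_rot'],o['qpos'].round(2),o['force'],o['grip_width'])
c=grab('wrist');cv2.imwrite('pics/w1.png',c)
print(np.linalg.inv(np.load('wrist.npz')['W']).round(3))
E
```

```text
1.35 [0.42521957 0.11068638 0.20522471] [-3.14142521e+00 -4.53781803e-04 -2.93333842e+00] [ 0.17  0.05  1.81 -0.    1.28 -1.61] [0.30309084 0.55697369 0.21563881] 0.002000041288882508
[[-0.207  0.945  0.254  0.35 ]
 [ 0.978  0.2    0.054  0.096]
 [ 0.001  0.26  -0.966  0.384]
 [ 0.     0.     0.     1.   ]]
```

View pics/w1.png

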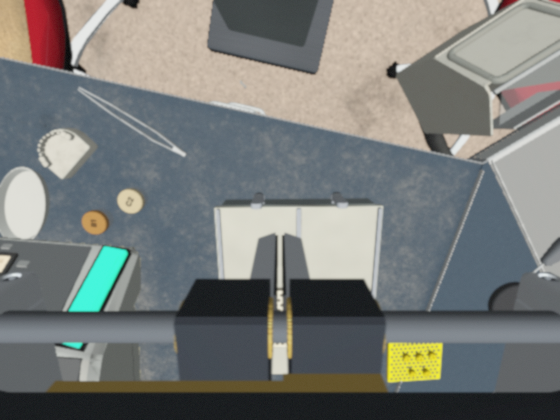

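The wrist view shows the deck's open edge from (217,207) to (382,206). The right stop tip is at (258,197), the left at (339,197), and the closed fingertips are near (279,238).

```bash
python3 - <<'E'
from h import *
z=np.load('wrist.npz');fx,fy,cx,cy=z['k'];C=np.linalg.inv(z['W'])
def atz(u,v,h):
    d=C[:3,:3]@[(u-cx)/fx,(v-cy)/fy,1];return C[:3,3]+d*(h-C[2,3])/d[2]
print(z['k'])
a,b=atz(217,207,.06),atz(382,206,.06);m=(a+b)/2
print('edge',a,b,m,np.linalg.norm(a-b),np.arctan2(-(b-a)[0],(b-a)[1]))
print('tips',atz(258,197,.084),atz(339,197,.084))
print('depth',world('wrist',[(217+5,215),(375,215),(240,220),(350,220),(258,196),(339,196)]))
print('rails',atz(299,210,.066))
E
```

```text
[298.88880813 298.88880813 279.43218221 205.46532316]
edge [0.45189534 0.04565841 0.06      ] [0.41243247 0.22663102 0.06      ] [0.43216391 0.13614471 0.06      ] 0.18522527845814543 0.21469903633103343
tips [0.42505901 0.08905429 0.084     ] [0.40778469 0.17072733 0.084     ]
depth [[0.46019661 0.05256302 0.05945239]
 [0.42452198 0.22253963 0.05858049]
 [0.46194541 0.07352506 0.05913201]
 [0.43583765 0.19595667 0.05979512]
 [0.4330599  0.08801487 0.04716608]
 [0.41275748 0.17841881 0.05207569]]
rails [0.43466657 0.13577984 0.066     ]
```

Scaled: 138 mm / 600 = 0.23, 130 mm / 600 = 0.2167.

>>> arm_command:
  plan:
    - [[0,0.0067,0.0667,0,0,0,1],[0,0.0067,0.1333,0,0,0,1],[0,0.0067,0.1917,0,0,0,1],[0,0.0067,0.2167,0,0,0,1],[0,0.0067,0.23,0,0,0,1],[0,0.0067,0.23,0,0,0,1]]

```text
time_s: 2.0
ee_pos: [0.4232, 0.1169, 0.067]
eef_rot: [3.141, -0.001, -2.93]
force: [-0.4, 0.6, -0.0]
grip_width: 0.0003
grip_force: 0.0
```

>>> arm_command:
  plan:
    - [[0,-0.0083,0,0,0,0,1],[0,-0.0183,0,0,0,0,1],[0,-0.0283,0.0017,0,0,0,1],[0,-0.0367,0.0033,0,0,0,1],[0,-0.045,0.0067,0,0,0,1],[0,-0.0533,0.0117,0,0,0,1],[0,-0.0617,0.0183,0,0,0,1],[0,-0.07,0.025,0,0,0,1],[0,-0.0767,0.03,0,0,0,1],[0,-0.0833,0.0325,0,0,0,1],[0,-0.0833,0.0325,0,0,0,1]]

```text
time_s: 3.1
ee_pos: [0.4341, 0.0669, 0.0476]
eef_rot: [3.142, -0.001, -2.931]
force: [-0.4, 0.2, -0.6]
grip_width: 0.0005
grip_force: 0.0
```

```bash
python3 - <<'E'
from h import *
o=ctrl.get_obs();print(o['time_s'],o['ee_pos'],o['eef_rot'],o['force'],o['moment'])
c=grab('wrist')[150:300,180:420];s=grab('scene')[195:270,250:350]
cv2.imwrite('pics/w2.png',np.hstack([cv2.resize(c,(480,300)),cv2.resize(s,(320,240))[:,:] if 0 else cv2.resize(s,(320,300))]))
E
```

```text
3.1 [0.43413386 0.06694769 0.04762599] [ 3.14157421e+00 -6.80422479e-04 -2.93079564e+00] [-0.43758766  0.21166422 -0.63393963] [ 0.02133212  0.01314069 -0.00569147]
```

View pics/w2.png

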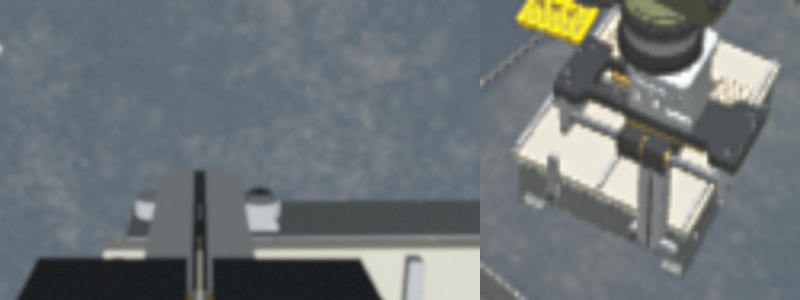

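The right stop's blade lies level under the fingertips: screw at (262,210), tip side at (147,207). I'll rise and move behind the tray.

Scaled: -223 mm / 600 = -0.3717, -215 mm / 600 = -0.3583.

>>> arm_command:
  plan:
    - [[0,0,-0.0667,0,0,0,1],[0,0,-0.13,0,0,0,1],[-0.05,0.0083,-0.13,0,0,0,1],[-0.1083,0.0167,-0.13,0,0,0,0.25],[-0.1667,0.025,-0.13,0,0,0,0.25],[-0.225,0.03,-0.13,0,0,0,0.25],[-0.275,0.0333,-0.13,0,0,0,0.25],[-0.325,0.0367,-0.13,0,0,0,0.25],[-0.3583,0.0367,-0.13,0,0,0,0.25],[-0.3717,0.0367,-0.13,0,0,0,0.25],[-0.3717,0.0367,-0.13,0,0,0,0.25]]

```text
time_s: 4.3
ee_pos: [0.6477, 0.1357, 0.1254]
eef_rot: [-3.142, -0.001, -2.93]
force: [0.6, -0.1, -0.1]
grip_width: 0.0353
grip_force: 0.0
```

```bash
python3 - <<'E'
from h import *
o=ctrl.get_obs();print(o['time_s'],o['ee_pos'],o['eef_rot'],o['force'],o['grip_width'])
c=grab('wrist');s=grab('side')[185:285,215:365]
cv2.imwrite('pics/w3.png',np.hstack([cv2.resize(c,(480,360)),cv2.copyMakeBorder(cv2.resize(s,(315,210)),0,150,0,0,0)]))
E
```

```text
4.3 [0.64770124 0.1357474  0.1253935 ] [-3.14157891e+00 -6.97354766e-04 -2.93021957e+00] [ 0.56198599 -0.14035968 -0.06542007] 0.03525577231005726
```

View pics/w3.png

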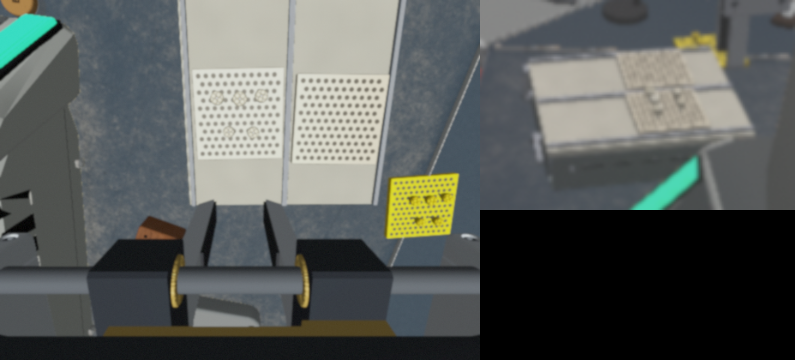

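The crown tray's rear edge runs from (198,159) to (284,157) in the wrist part, the deck's rear end is at v≈205 and the fingertips are at (207,205) and (272,205). I'll convert these to distances.

```bash
python3 - <<'E'
from h import *
z=np.load('wrist.npz');fx,fy,cx,cy=z['k'];C=np.linalg.inv(z['W']);k=7/6
t=np.array([.6477,.13575]);a=-2.9302;X=np.array([np.cos(a),np.sin(a)]);Y=np.array([np.sin(a),-np.cos(a)])
for n,(u,v,h) in dict(bR=(198,159,.068),bL=(284,157,.068),fR=(195,70,.068),fL=(281,68,.068),endR=(191,205,.06),endM=(284,205,.066),railR0=(186,100,.066),railM=(288,100,.066)).items():
    d=C[:3,:3]@[(u*k-cx)/fx,(v*k-cy)/fy,1];p=C[:3,3]+d*(h-C[2,3])/d[2];e=p[:2]-t
    print(n,p.round(4),'tool x,y mm',(e@X*1000).round(1),(e@Y*1000).round(1), 'depthz',world('wrist',[(u*k,v*k)])[0][2].round(4))
E
```

```text
bR [0.627  0.0912 0.068 ] tool x,y mm 29.6 -39.2 depthz 0.0663
bL [0.6083 0.1696 0.068 ] tool x,y mm 31.5 41.3 depthz 0.0657
fR [0.5508 0.0756 0.068 ] tool x,y mm 107.3 -38.5 depthz 0.0675
fL [0.5338 0.1474 0.068 ] tool x,y mm 108.9 35.3 depthz 0.0662
endR [0.6773 0.0913 0.06  ] tool x,y mm -19.6 -49.7 depthz -0.0002
endM [0.6554 0.1822 0.066 ] tool x,y mm -17.3 43.8 depthz 0.0656
railR0 [0.5769 0.0715 0.066 ] tool x,y mm 82.7 -48.0 depthz 0.0656
railM [0.5579 0.1604 0.066 ] tool x,y mm 82.6 42.9 depthz 0.0652
```

Scaled: 62 mm / 600 = 0.1033, 57 mm / 600 = 0.095.

>>> arm_command:
  plan:
    - [[0,-0.0033,0.0417,0,0,0,0.25],[0,-0.0033,0.075,0,0,0,0.25],[0,-0.0033,0.095,0,0,0,0.25],[0,-0.0033,0.1033,0,0,0,0.25],[0,-0.0033,0.1033,0,0,0,0.25],[0.0133,-0.0033,0.1033,0,0,0,0.25],[0.0233,-0.0033,0.1033,0,0,0,0.25],[0.03,-0.0033,0.1033,0,0,0,0.25],[0.0367,-0.0033,0.1033,0,0,0,0.25],[0.0433,-0.0033,0.1033,0,0,0,0.25],[0.05,-0.0033,0.1033,0,0,0,0.25],[0.05,-0.0033,0.1033,0,0,0,0.25]]

```text
time_s: 5.6
ee_pos: [0.6183, 0.1273, 0.064]
eef_rot: [3.142, -0.0, -2.93]
force: [0.4, -0.2, 0.4]
grip_width: 0.0354
grip_force: 0.0
```

Scaled: 80 mm / 600 = 0.1333, 76 mm / 600 = 0.1267.

>>> arm_command:
  plan:
    - [[0.01,0,0,0,0,0,0.25],[0.0233,0,0,0,0,0,0.25],[0.0367,0,0,0,0,0,0.25],[0.05,0,0,0,0,0,0.25],[0.0633,0,0,0,0,0,0.25],[0.0767,0,0,0,0,0,0.25],[0.09,0,0,0,0,0,0.25],[0.1033,0,0,0,0,0,0.25],[0.1167,0,0,0,0,0,0.25],[0.1267,0,0,0,0,0,0.25],[0.1333,0,0,0,0,0,0.25],[0.1333,0,0,0,0,0,0.25]]

```text
time_s: 6.8
ee_pos: [0.5402, 0.1105, 0.0641]
eef_rot: [-3.142, 0.0, -2.93]
force: [0.4, -0.3, 0.3]
grip_width: 0.0354
grip_force: 0.0
```

```bash
python3 - <<'E'
from h import *
o=ctrl.get_obs();print(o['time_s'],o['ee_pos'],o['eef_rot'],o['force'],o['grip_width'])
c=grab('wrist');s=grab('side')[185:285,215:365]
cv2.imwrite('pics/w4.png',np.hstack([cv2.resize(c,(480,360)),cv2.copyMakeBorder(cv2.resize(s,(315,210)),0,150,0,0,0)]))
E
```

```text
6.8 [0.54024574 0.11053809 0.06408104] [-3.14156698e+00  1.72406917e-05 -2.93041437e+00] [ 0.37469305 -0.32857521  0.30604532] 0.03536997691701106
```

View pics/w4.png

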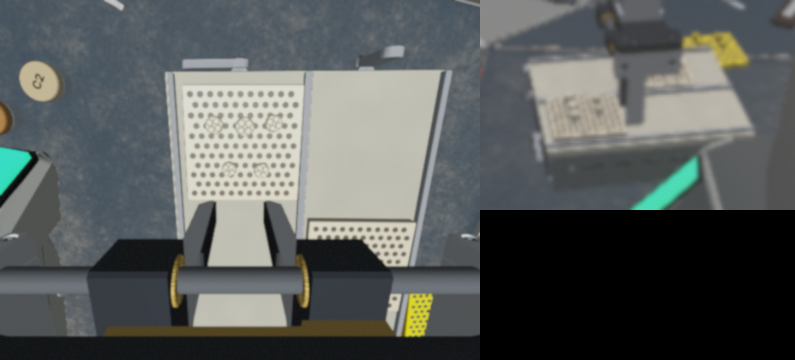

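The tray is moving straight, with its front edge at v≈86 and the deck's end at v≈71. The right stop lies level at (215,64) and the left stop is upright. I'll check the remaining distance.

```bash
python3 - <<'E'
from h import *
z=np.load('wrist.npz');fx,fy,cx,cy=z['k'];C=np.linalg.inv(z['W']);k=7/6
t=np.array([.54025,.11054]);a=-2.9304;X=np.array([np.cos(a),np.sin(a)]);Y=np.array([np.sin(a),-np.cos(a)])
for n,(u,v,h) in dict(fR=(182,86,.068),fL=(298,85,.068),bR=(190,200,.068),bL=(297,200,.068),endR=(175,72,.06),endL=(440,71,.06),bladeR=(184,64,.048),bladeL=(246,64,.048)).items():
    d=C[:3,:3]@[(u*k-cx)/fx,(v*k-cy)/fy,1];p=C[:3,3]+d*(h-C[2,3])/d[2];e=p[:2]-t
    print(n,p.round(4),(e@X*1000).round(1),(e@Y*1000).round(1))
E
```

```text
fR [0.4612 0.0554 0.068 ] 88.9 -37.3
fL [0.445  0.1283 0.068 ] 89.4 37.4
bR [0.5372 0.0729 0.068 ] 10.8 -36.1
bL [0.521  0.1487 0.068 ] 10.8 41.3
endR [0.4532 0.0477 0.06  ] 98.3 -43.2
endL [0.4158 0.2198 0.06  ] 98.8 133.0
bladeR [0.4458 0.0501 0.048 ] 105.0 -39.3
bladeL [0.4367 0.0927 0.048 ] 105.0 4.3
```

Scaled: 37 mm / 600 = 0.0617, 35 mm / 600 = 0.0583.

>>> arm_command:
  plan:
    - [[0.0083,0,0,0,0,0,0.25],[0.02,0,0,0,0,0,0.25],[0.0317,0,0,0,0,0,0.25],[0.0433,0,0,0,0,0,0.25],[0.0517,0,0,0,0,0,0.25],[0.0583,0,0,0,0,0,0.25],[0.0617,0,0,0,0,0,0.25],[0.0617,0,0,0,0,0,0.25],[0.0617,0,0,0,0,0,0.25],[0.05,0,0,0,0,0,0.25],[0.0367,0,0,0,0,0,0.25],[0.0367,0,0,0,0,0,0.25]]

```text
time_s: 8.1
ee_pos: [0.5201, 0.1062, 0.0639]
eef_rot: [-3.142, 0.0, -2.93]
force: [-0.4, 0.6, -0.9]
grip_width: 0.0355
grip_force: 0.0
```

Scaled: -65 mm / 600 = -0.1083, -35 mm / 600 = -0.0583.

>>> arm_command:
  plan:
    - [[0,0,-0.0167,0,0,0,0.25],[0,0,-0.0583,0,0,0,0.25],[0,0,-0.1083,0,0,0,0.25],[0,0,-0.1083,0,0,0,0.25]]

```text
time_s: 8.5
ee_pos: [0.5206, 0.1062, 0.1332]
eef_rot: [-3.141, 0.006, -2.93]
force: [1.1, 0.1, 0.2]
grip_width: 0.0349
grip_force: 0.0
```

```bash
python3 - <<'E'
from h import *
o=ctrl.get_obs();print(o['time_s'],o['ee_pos'],o['eef_rot'],o['force'])
c=grab('wrist');s=grab('side')[185:285,215:365]
cv2.imwrite('pics/w5.png',np.hstack([cv2.resize(c,(480,360)),cv2.copyMakeBorder(cv2.resize(s,(315,210)),0,150,0,0,0)]))
E
```

```text
8.5 [0.52061341 0.10623834 0.13323016] [-3.1410844   0.00614572 -2.93032563] [1.05778193 0.11936619 0.19791783]
```

View pics/w5.png

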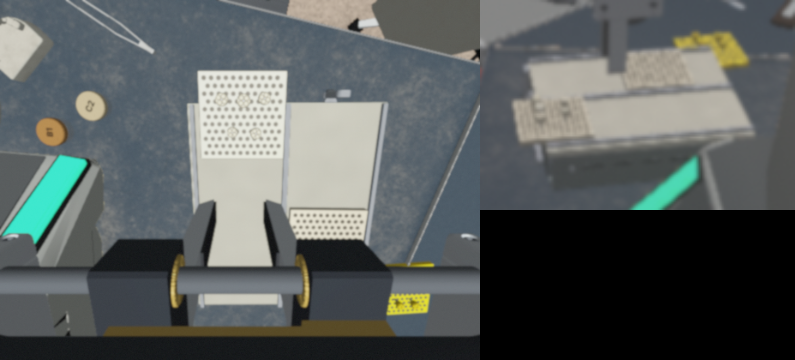

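The tray lies flat with its front edge at v≈71 and rear at v≈158, against the deck's end at v≈103. I'll compute the overhang and hand in if it's in range.

```bash
python3 - <<'E'
from h import *
z=np.load('wrist.npz');fx,fy,cx,cy=z['k'];C=np.linalg.inv(z['W']);k=7/6;a=-2.9303;X=np.array([np.cos(a),np.sin(a)])
f=lambda u,v,h:(lambda d:(C[:3,3]+d*(h-C[2,3])/d[2])[:2]@X*1000)(C[:3,:3]@[(u*k-cx)/fx,(v*k-cy)/fy,1])
e=(f(193,104,.06)+f(380,103,.06))/2;F=f(242,71,.068);B=f(242,158,.068)
print('front over',F-e,'back',B-e,'centre x',-115-((F+B)/2-e))
if 19<(F+B)/2-e+40<34: print(ctrl.hand_in())
E
```

```text
front over 27.396621883953458 back -50.27898715448322 centre x -103.55881736473509
the job is handed in; nothing more can be done
None
```

The job is handed in: the right stop lies level, and the crown tray overhangs the ledge end by about 27 mm (17–36 mm required). The pictures show the empty tray and its stop unmoved; no verdict came back at hand-in.

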